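# Release the push-and-turn lock and open the stock locker

### The job

Open the label-stock locker so that it can be refilled: press the sprung disc on its top down and, keeping it down, turn it clockwise as far as it goes, from the red dot to the green dot, and let it spring back up. Then swing the blue door open by its handle to about a right angle and leave it standing open, without disturbing the other things on the table.

Things in the scene. Friction and masses are not known exactly. Their poses are not given: they have to be found in the camera images.
- locker: small grey steel locker with a blue door, 120 mm deep (its x), 160 mm wide (its y), 160 mm tall, fixed to the table; origin at the centre of its underside, z up; the door is on its -x face, hinged at the -y end, handle towards the +y end
- disc_press (a joint): how far the black disc on the locker's top is pressed down, m: 0 up, 0.011 at its lower stop. A spring holds it up: about 4 N starts it moving and about 9 N takes it to the stop. It can turn only while pressed at least 0.006 (aim for 0.009); up, it is locked
- disc_turn (a joint): turn of the disc, rad, clockwise seen from above: 0 locked (white line at the red dot), 1.2 released (green dot), hard stops at both. Beyond 1.1 it springs up by itself once let go and stays; let go earlier it stays caught down. Turning takes at most about 0.1 N m. Until it is released the door is locked, with about 0.04 rad of play
- disc_top (a point): centre of the disc's flat upper face, on its vertical axis (the locker's centre line), 184 mm above the table at rest; moves down and turns with the disc. The black disc is 80 mm across, 7 mm thick, 13 mm above a black collar. z up; its -x axis points along the rib to the end with the white line
- rib_pointer (a point): end of the rib at its white line, at the height of the disc's upper face, 37 mm from the axis. The orange rib runs right across the disc: 74 mm long, 10 mm wide, rising 12.5 mm above the face; it can be pinched, or pushed from the side by fingers that press the disc beside it. When locked it points at the door
- locker_door (a joint): opening of the door, rad: 0 shut, opens counterclockwise seen from above, to a stop at 1.75; stays where it is left (hinge friction 0.06 N m)
- door_handle (a point): middle of the handle, a level round steel bar 9 mm thick, 56 mm long, parallel to the door, 31 mm clear of its face, on a post at each end; 146 mm above the table, 14 mm below the locker's top, free from above. The frame turns with the door: y along the bar away from the hinge, -x out of the door's face
- door_hinge (a point): point on the door's vertical hinge axis at the handle's height; the handle's middle is 122 mm along the door (frame's y) and 48 mm out (frame's -x) from it. The door is 158 mm wide, 12 mm thick, 146 mm tall
- hole_punch: bystander to leave alone: black two-hole punch, 86x105x66 mm; origin at the centre of its underside
- white_carton: bystander to leave alone: white carton with a blue stripe, 105x62x32 mm; origin at the centre of its underside
- red_label_carton: bystander to leave alone: white carton with a red stripe, 88x60x26 mm; origin at the centre of its underside
- brown_carton: bystander to leave alone: brown carton, 75x56x40 mm; origin at the centre of its underside
- tape_roll: bystander to leave alone: brown roll of packing tape lying flat, 108 mm wide, 48 mm tall; origin at the centre of its underside

How it is judged:
By the outcome, as a careful person would: the job done as asked, in the order asked, and still so for the second after the job is handed in, with the robot touching nothing.
It also fails if it takes over 58 s, if anything falls off the work surface, if the arm or the gripper's body presses on something with over 40 N, if the wrist force passes 120 N, or if a joint passes its speed limit or range.

### The arm

A 6-joint arm with a two-finger parallel gripper is mounted at the origin on the work surface; the furniture and walls round the work are solid. World frame = base frame: x ahead of the robot, y to its left, z up, the work surface at z = 0. Lengths are in m, angles in rad, forces in N, time in s.
With the tool pointing down it reaches from about 0.325 to 1 m from the base axis. Payload 5.1 kg.
Tool frame: the origin (TCP) lies between the finger pads; the fingertips stand 8 mm ahead of it and the grasp point (between the pads) lies 11 mm behind it; z points along the fingers, y is the line along which they close (so a half turn about z gives the same grasp; the last joint's range is limited). The gripper opens to 85 mm and grips with 20 to 120 N. Pads are 22 mm wide; open, the fingers measure 114 mm over their backs; the gripper's body (76 mm by 85 mm) begins 54 mm behind the grasp point. The pads swing forward as they close: fully open they stand 13 mm farther back than shut.
Start: joints at [1.113, 0.124, 1.65, -0, 1.367, -0.083], TCP at [0.238, 0.605, 0.206] pointing down, gripper open.
Joint ranges: [-2.61, 2.61], [-1.02, 2.33], [0.03, 2.71], [-1.35, 4.49], [0.32, 2.68], [-2.91, 2.91]. Speed limits (rad/s): [2.57, 2.57, 3.14, 3.14, 3.14, 3.14].

### API

Orientations are given as a unit quaternion [x, y, z, w].
In Python, from station import read_state, camera, close_job, boxes_of, outline_of gives the robot as it stands. The module is installed in compiled form; this text tells all that it offers.
- The arm moves only by the shell command python3 -m pendant 'ROWS' [OPENING]. ROWS is JSON, a list of rows, each an object of numbers: "dx", "dy", "dz": the shift along the tool's x, y, z in mm; "roll": the turn about the tool's z in rad. In form: [{"dx": .., "dy": .., "dz": .., "roll": ..}, ...]. A call has 1 to 8 rows; each row shifts and turns the commanded pose from where the row before left it, along the tool's axes as they then stand; what a row does not reach is not made up. A row lasts 1/12 s, in which the tool goes at most 41.7 mm and 7.16 degrees, less where a joint would pass 70% of its speed; a pose out of reach is approached as far as the arm can. A call with a gripper value outside its range is refused whole. OPENING is the gripper command: -1 is shut, 1 is fully open, values between are in proportion, set as the call begins (- or left out, the last holds). The fingers move at their own pace and stop on an object; the grip force is fixed at half the most. Time passes only in rows, so rows that do not move let the fingers close. It gives the time, the measured TCP pose, the force, the opening and the grip force at its end, in the units of the state.
- read_state(): the state, without advancing time (a new reading comes with each control period).
- camera(name): name is "scene" or "top" or "wrist"; returns a dict with "img" (400x640x3 uint8, red, green, blue), "camera_matrix" (3x3 intrinsics, pixels), "eye" and "attitude" of the camera in the world. Camera axes: x right, y down, z forward; pixel columns grow to the right and rows downward; lengths in m; the calibration is good to about 2 mm. A picture is of the moment at which its call begins. There is no depth.
- close_job(): hands the job in; it is judged then, once.
Trained networks look in the newest picture that a camera, given by its name, has taken for a name from the list of things; names that differ only in an ending like _2 or _b are one class to them, and where a whole thing is asked for, a point or a joint stands for the part that bears it (a point fixed in the world has none). Each returns a list of dicts, best first, with "confidence" (0 to 1); they miss things now and then, are a little off and sometimes report something else, mostly with a low value. They report only what shows in the picture. A call takes as long as a camera call.
- boxes_of(camera, name): "xyz" ([x, y, z] in m, in world coordinates, good to about 4 mm: the middle of the surface that is visible of it).
- outline_of(camera, name): "region" (400x640 bool, what is visible of it).
The state is a dict: "t": time; "joint_positions": joint angles; "dq": joint speeds; "tau": joint torques, N m; "eef_pos": TCP position; "orientation": TCP orientation; "force": force on the tool from outside, world axes, zero at the start; "wrist_torque": the same for the moment, N m; "gripper_width": finger opening in m; "gripper_force": force on a finger pad.
Only numpy, scipy, OpenCV 4.12 (cv2) and the standard library are available. Lean on these libraries where they do the work, as an engineer would, in place of code of your own. Each camera call takes 0.05 s, during which the arm holds its last target. There are 200 camera calls.

## Working session

There is one attempt and no reset: what is moved stays moved. The work goes in short steps, Python scripts to look and compute and a shell command to move; the robot and the scene stay as the last step left them, time stands still between calls to the robot, and variables do not carry over. Pictures are saved under pics/ and viewed, at most 10 in all, crops included, and the job is handed in when it is done.

```bash
mkdir -p pics
cat > h.py <<'E'
from station import *
import numpy as np, cv2
from scipy.spatial.transform import Rotation as R
np.set_printoptions(precision=4,suppress=True)
def rot(a):
    a=np.array(a,float); return a if a.shape==(3,3) else R.from_quat(a).as_matrix()
def pix2plane(c,u,v,z):
    K=np.array(c["camera_matrix"]);d=rot(c["attitude"])@np.linalg.inv(K)@np.array([u,v,1.])
    e=np.array(c["eye"]);return e+d*(z-e[2])/d[2]
def proj(c,p):
    K=np.array(c["camera_matrix"]);q=K@rot(c["attitude"]).T@(np.array(p)-np.array(c["eye"]));return q[:2]/q[2]
E
python3 - <<'E'
from h import *
for n in("scene","top"):
    c=camera(n);cv2.imwrite(f"pics/{n}0.png",c["img"][:,:,::-1]);print(n,c["eye"],np.array(c["attitude"]).shape)
    for k in("locker","disc_top","rib_pointer","door_handle","door_hinge","hole_punch","white_carton","red_label_carton","brown_carton","tape_roll"):
        b=boxes_of(n,k)
        print(k,[(np.array(x["xyz"]),round(x["confidence"],2)) for x in b[:2]])
s=read_state();print(s)
E
```

```text
scene [-0.501  -0.5865  0.7916] (4,)
locker [(array([0.4743, 0.2276, 0.114 ]), 0.93)]
disc_top [(array([0.5206, 0.2698, 0.1815]), 0.78)]
rib_pointer [(array([0.5231, 0.2648, 0.1832]), 0.87), (array([ 0.3746, -0.3036,  0.0298]), 0.53)]
door_handle [(array([0.5098, 0.1996, 0.0887]), 0.57)]
door_hinge [(array([0.5101, 0.2001, 0.0902]), 0.8)]
hole_punch [(array([ 0.53  , -0.1751,  0.0566]), 0.73)]
white_carton [(array([ 0.3741, -0.3034,  0.0322]), 0.94)]
red_label_carton [(array([ 0.4556, -0.3048,  0.0251]), 0.82), (array([ 0.3746, -0.2999,  0.0327]), 0.55)]
brown_carton [(array([ 0.5252, -0.3034,  0.0383]), 0.87)]
tape_roll [(array([ 0.4105, -0.1685,  0.0377]), 0.9), (array([0.5083, 0.2007, 0.0913]), 0.67)]
top [ 0.2686 -0.0005  1.2142] (4,)
locker [(array([0.5134, 0.2495, 0.1636]), 0.83), (array([0.5264, 0.2721, 0.183 ]), 0.32)]
disc_top [(array([0.5262, 0.2663, 0.1846]), 0.97)]
rib_pointer [(array([0.5126, 0.2493, 0.1609]), 0.7), (array([0.5276, 0.2694, 0.1861]), 0.63)]
door_handle [(array([ 0.4584, -0.2977,  0.0287]), 0.68), (array([0.5118, 0.1974, 0.1505]), 0.66)]
door_hinge [(array
[... 158 characters left out ...]
.3795, -0.2893,  0.0294]), 0.94)]
red_label_carton [(array([ 0.4586, -0.2988,  0.0266]), 0.93)]
brown_carton [(array([ 0.5508, -0.2899,  0.0382]), 0.89)]
tape_roll [(array([ 0.4158, -0.1695,  0.0446]), 0.75)]
{'t': 1.1, 'joint_positions': array([ 1.1134,  0.1238,  1.6503, -0.    ,  1.3675, -0.0826]), 'dq': array([ 0.0005, -0.0008,  0.0009, -0.0005,  0.    ,  0.0007]), 'tau': array([ -0.0006, -42.3583, -36.5769,   0.    ,   0.0004,   0.    ]), 'eef_pos': array([0.238 , 0.6049, 0.2055]), 'orientation': array([0.1863, 0.9825, 0.    , 0.    ]), 'force': array([0.451 , 0.1249, 0.3047]), 'wrist_torque': array([ 0.0004, -0.0179, -0.0137]), 'gripper_force': 0.0, 'gripper_width': 0.08540561107045722}
```

Run:
```python
import cv2
a=cv2.imread("pics/top0.png");cv2.imwrite("pics/top0c.png",a)
```

```text
(no output)
```

View pics/top0.png

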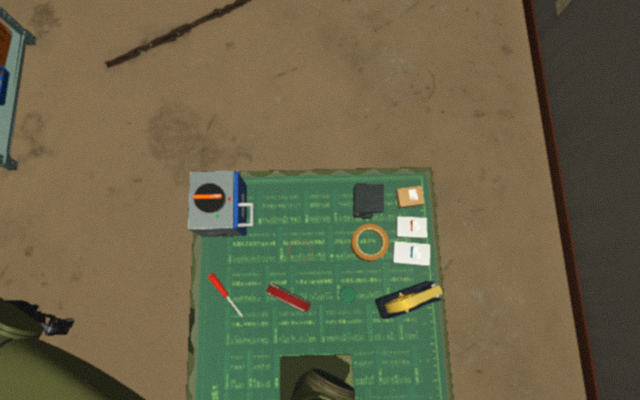

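View pics/scene0.png

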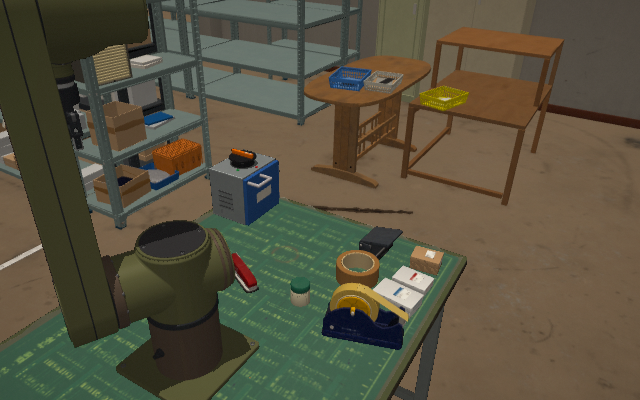

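The top view shows the locker at about (215,203), with the door facing image right (world −y) and the handle at (246,214). The rib points at the door along world −y. The hinge is therefore at the far (+x) end. Next I'll measure it by colour.

Run:
```python
from h import *
c=camera("top");im=c["img"];sub=im[150:260,170:290]
cv2.imwrite("pics/topz.png",cv2.resize(sub[:,:,::-1],None,fx=6,fy=5.4,interpolation=cv2.INTER_CUBIC))
hsv=cv2.cvtColor(im,cv2.COLOR_RGB2HSV)
win=np.zeros(im.shape[:2],bool);win[165:240,185:260]=1
def st(m,z,nm):
    v,u=np.nonzero(m&win);P=np.array([pix2plane(c,a,b,z)[:2] for a,b in zip(u,v)])
    r=cv2.minAreaRect(P.astype(np.float32)*1000);w,V=np.linalg.eigh(np.cov(P.T));d=V[:,1]
    print(nm,len(P),"mean",P.mean(0),"rect",r,"dir deg",np.degrees(np.arctan2(d[1],d[0])))
H,S,V=[hsv[...,i].astype(int) for i in range(3)]
st((H>4)&(H<20)&(S>150)&(V>120),.1965,"rib")
st((V<60),.184,"disc")
st((H>100)&(H<130)&(S>120),.155,"door")
st((S<40)&(V>170),.15,"handle")
for k in("locker","disc_top","door_handle"):
  for r in outline_of("top",k)[:2]: 
    m=r["region"]; print(k,r["confidence"],m.sum()); st(m,.184 if k=="disc_top" else .16,k) if (m&win).sum()>5 else 0
for z,p in((.184,[.526,.267]),): print(proj(c,[*p,z]))
```

```text
rib 112 mean [0.5257 0.2771] rect ((526.1626586914062, 271.9921569824219), (70.5995864868164, 10.738411903381348), 88.5944595336914) dir deg 86.48158765504937
disc 585 mean [0.5192 0.2541] rect ((504.2619934082031, 241.89373779296875), (160.33460998535156, 131.40390014648438), 0.7738479375839233) dir deg 65.71147563817192
door 461 mean [0.5176 0.1997] rect ((516.5245971679688, 197.22149658203125), (173.03382873535156, 31.970523834228516), 0.7738233208656311) dir deg -177.16472257687232
handle 109 mean [0.4865 0.1754] rect ((483.5729064941406, 228.33648681640625), (62.27066421508789, 132.71421813964844), 2.206050157546997) dir deg 177.41892683102515
locker 0.76 3717
locker 3717 mean [0.5133 0.2524] rect ((515.5223388671875, 245.42886352539062), (174.19915771484375, 180.46218872070312), 89.3700942993164) dir deg -156.10955413224417
disc_top 0.66 692
disc_top 692 mean [0.526  0.2722] rect ((526.835693359375, 272.5609436035156), (77.1415786743164, 76.00505065917969), 88.60286712646484) dir deg 173.67852984889726
door_handle 0.81 801
door_handle 801 mean [0.5057 0.1898] rect ((516.8551025390625, 184.48695373535156), (169.81143188476562, 50.941349029541016), 1.1194716691970825) dir deg -172.82080259440147
[210.6217 197.1474]
```

View pics/topz.png

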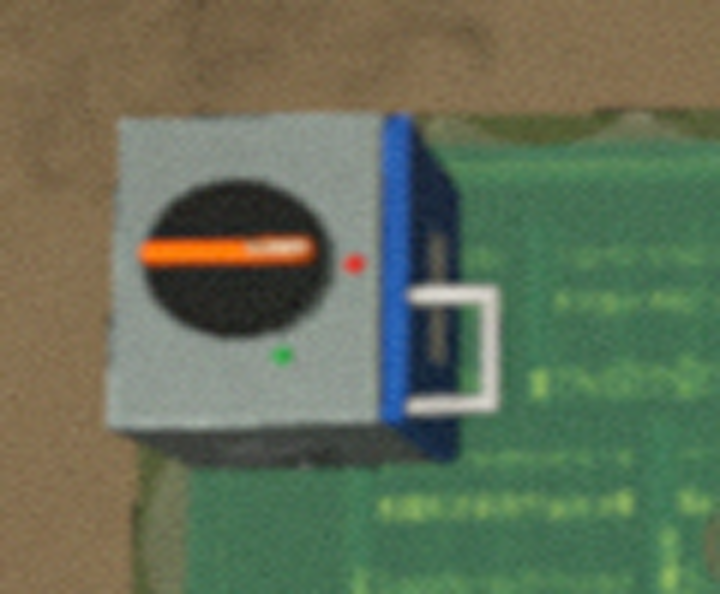

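The zoomed view confirms the layout: disc centre about (236,258), red dot (354,264), green dot (282,355), and handle bar from (490,290) to (488,408). I'll turn the corners into a pose.

Run:
```python
from h import *
from scipy.optimize import least_squares
c=camera("top")
px=lambda x,y:np.array([170+x/6-.42,150+y/5.4-.42])
# locker-frame points: grey top corners (x -60..60? door included), rib, handle
hm=np.array([-0.06-0.012*0-0.048,0,0])
for nm,p,z in(("TL",(118,118),.16),("TR",(383,113),.16),("BR",(380,424),.16),("BL",(107,428),.16),("doorTR",(411,115),.16),("doorBR",(408,420),.16),("ribL",(138,253),.1965),("ribR",(316,247),.1965),("disc",(236,258),.184),("h1",(490,288),.1505),("h2",(488,408),.1505),("red",(354,264),.161),("green",(282,355),.161)):
    print(nm,pix2plane(c,*px(*p),z))
```

```text
TL [0.606 0.334 0.16 ]
TR [0.6057 0.2133 0.16  ]
BR [0.446  0.2115 0.16  ]
BL [0.447  0.3318 0.16  ]
doorTR [0.6043 0.2005 0.16  ]
doorBR [0.4476 0.1991 0.16  ]
ribL [0.526  0.3107 0.1965]
ribR [0.527  0.2336 0.1965]
disc [0.5255 0.2715 0.184 ]
h1 [0.5155 0.165  0.1505]
h2 [0.4544 0.1653 0.1505]
red [0.5269 0.2245 0.161 ]
green [0.4814 0.2555 0.161 ]
```

```bash
cat >> h.py <<'E'
def delta(x,y,z,yang=None):
    s=read_state();M=rot(s["orientation"]);d=M.T@(np.array([x,y,z])-s["eef_pos"])*1000
    a=np.arctan2(M[1,1],M[0,1]);print("t",round(s["t"],2),"tcp",s["eef_pos"],"yang",round(a,4),"tilt",M[2],"F",s["force"],"w",round(s["gripper_width"],4),"gf",s["gripper_force"])
    print("delta mm",d,"roll",None if yang is None else a-yang)
E
python3 -m pendant '[{"dx":0,"dy":0,"dz":-20},{"dx":0,"dy":0,"dz":-35},{"dx":-26,"dy":-14,"dz":0},{"dx":-26,"dy":-14,"dz":0},{"dx":-26,"dy":-14,"dz":0},{"dx":-26,"dy":-14,"dz":0},{"dx":-26,"dy":-14,"dz":0},{"dx":-26,"dy":-14,"dz":0}]' 0
python3 -c "
from h import *
delta(.526,.272,.26,0.008)"
```

```text
t 1.35 tcp [0.238  0.6049 0.2055] yang 1.1961 tilt [ 0. -0. -1.] F [ 0.1863 -0.4024 -0.5561] w 0.0852 gf 0.0
delta mm [-389.8889 -204.32    -54.4696] roll 1.1880543947506197$[0]: bad value
```

```bash
python3 -m pendant '[{"dx":0,"dy":0,"dz":-20,"roll":0},{"dx":0,"dy":0,"dz":-35,"roll":0},{"dx":-26,"dy":-14,"dz":0,"roll":0},{"dx":-26,"dy":-14,"dz":0,"roll":0},{"dx":-26,"dy":-14,"dz":0,"roll":0},{"dx":-26,"dy":-14,"dz":0,"roll":0},{"dx":-26,"dy":-14,"dz":0,"roll":0},{"dx":-26,"dy":-14,"dz":0,"roll":0}]' 0
python3 -c "
from h import *
delta(.526,.272,.26,0.008)"
```

```text
t: 2.02
eef_pos: [0.3531, 0.4685, 0.2606]
orientation: [0.186, 0.983, 0.0, 0.0]
force: [0.5, -0.2, 0.8]
gripper_width: 0.0423
gripper_force: 0.0
t 2.02 tcp [0.3531 0.4685 0.2606] yang 1.1963 tilt [-0.0002  0.0003 -1.    ] F [ 0.4553 -0.1951  0.8488] w 0.0423 gf 0.0
delta mm [-232.8098 -119.5814    0.6555] roll 1.1883115588469955
```

```bash
python3 -m pendant '[{"dx":-29,"dy":-15,"dz":0,"roll":0},{"dx":-29,"dy":-15,"dz":0,"roll":0},{"dx":-29,"dy":-15,"dz":0,"roll":0},{"dx":-29,"dy":-15,"dz":0,"roll":0},{"dx":-29,"dy":-15,"dz":0,"roll":0},{"dx":-29,"dy":-15,"dz":0,"roll":0},{"dx":-29,"dy":-15,"dz":0,"roll":0},{"dx":0,"dy":0,"dz":0,"roll":0.1}]' >/dev/null
python3 -m pendant '[{"dx":0,"dy":0,"dz":0,"roll":0.12},{"dx":0,"dy":0,"dz":0,"roll":0.12},{"dx":0,"dy":0,"dz":0,"roll":0.12},{"dx":0,"dy":0,"dz":0,"roll":0.12},{"dx":0,"dy":0,"dz":0,"roll":0.12},{"dx":0,"dy":0,"dz":0,"roll":0.12},{"dx":0,"dy":0,"dz":0,"roll":0.12},{"dx":0,"dy":0,"dz":0,"roll":0.12}]' >/dev/null
python3 -m pendant '[{"dx":0,"dy":0,"dz":0,"roll":0.12},{"dx":0,"dy":0,"dz":0,"roll":0}]'
python3 - <<'E'
from h import *
delta(.526,.272,.26,0.008)
c=camera("wrist");cv2.imwrite("pics/w1.png",c["img"][:,:,::-1]);print(c["eye"])
for k in("disc_top","rib_pointer","door_handle","door_hinge","locker"): print(k,[(np.array(b["xyz"]),b["confidence"]) for b in boxes_of("wrist",k)[:2]])
for p in([.526,.272,.184],[.526,.309,.1965],[.526,.235,.1965],[.485,.165,.1505]):print(p,proj(c,p))
E
```

```text
t: 3.52
eef_pos: [0.5029, 0.2976, 0.2606]
orientation: [0.702, 0.712, 0.0, 0.0]
force: [0.5, 0.1, 0.3]
gripper_width: 0.043
gripper_force: 0.0
t 3.52 tcp [0.5029 0.2976 0.2606] yang 0.0141 tilt [ 0.0001  0.0001 -1.    ] F [0.5436 0.0628 0.3337] w 0.043 gf 0.0
delta mm [-25.8802  22.759    0.6103] roll 0.006092018842846804
[0.5009 0.3699 0.428 ]
disc_top [(array([0.5233, 0.2758, 0.1856]), 0.61)]
rib_pointer [(array([0.5299, 0.2749, 0.1849]), 0.87), (array([0.5001, 0.1974, 0.1512]), 0.56)]
door_handle [(array([0.4984, 0.1891, 0.1522]), 0.95), (array([0.5255, 0.2772, 0.1871]), 0.41)]
door_hinge []
locker [(array([0.5164, 0.289 , 0.1588]), 0.9)]
[0.526, 0.272, 0.184] [344.6798 227.5396]
[0.526, 0.309, 0.1965] [348.033  188.4423]
[0.526, 0.235, 0.1965] [344.2187 274.8028]
[0.485, 0.165, 0.1505] [298.0215 311.476 ]
```

View pics/w1.png

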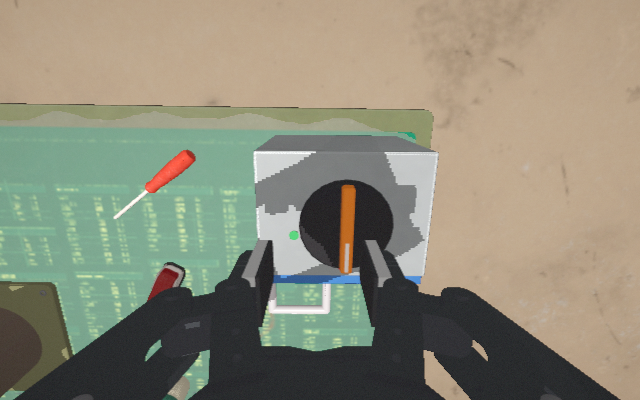

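The rib runs from (348,186) to (347,272), within 2–3 px of the prediction, so I'll refine the axis to about (0.5265, 0.2735). Next: move over it, descend and pinch.

```bash
python3 -m pendant '[{"dx":-12,"dy":11.5,"dz":0,"roll":0},{"dx":-12.5,"dy":12,"dz":0,"roll":0},{"dx":0,"dy":0,"dz":0,"roll":0},{"dx":0,"dy":0,"dz":15,"roll":0},{"dx":0,"dy":0,"dz":15,"roll":0},{"dx":0,"dy":0,"dz":15,"roll":0},{"dx":0,"dy":0,"dz":10,"roll":0},{"dx":0,"dy":0,"dz":10,"roll":0}]'
python3 -m pendant '[{"dx":0,"dy":0,"dz":0,"roll":0},{"dx":0,"dy":0,"dz":0,"roll":0},{"dx":0,"dy":0,"dz":0,"roll":0},{"dx":0,"dy":0,"dz":0,"roll":0},{"dx":0,"dy":0,"dz":0,"roll":0},{"dx":0,"dy":0,"dz":0,"roll":0}]' -1
python3 -c "
from h import *
delta(.5265,.2735,.195,0.02);print(read_state()['wrist_torque'])"
```

```text
t: 4.48
eef_pos: [0.5263, 0.2737, 0.1946]
orientation: [0.701, 0.713, -0.0, -0.0]
force: [-0.6, 0.1, 0.1]
gripper_width: 0.0427
gripper_force: 0.0
t: 4.98
eef_pos: [0.5271, 0.2736, 0.1964]
orientation: [0.701, 0.713, 0.001, 0.0]
force: [-0.1, -0.9, -0.1]
gripper_width: 0.0004
gripper_force: 0.0
t 4.98 tcp [0.5271 0.2736 0.1964] yang 0.016 tilt [ 0.0005  0.0013 -1.    ] F [-0.0551 -0.877  -0.0754] w 0.0004 gf 0.0
delta mm [-0.0861 -0.6412  1.3795] roll -0.003987565572034408
[0.0077 0.0177 0.0043]
```

Run:
```python
from h import *
c=camera("wrist");cv2.imwrite("pics/w2.png",c["img"][:,:,::-1])
s=read_state();print(s["eef_pos"],s["force"],s["gripper_width"],s["gripper_force"])
```

```text
[0.527  0.2736 0.1962] [ 0.2674  0.617  -0.4062] 0.00010523956616840082 0.0
```

View pics/w2.png

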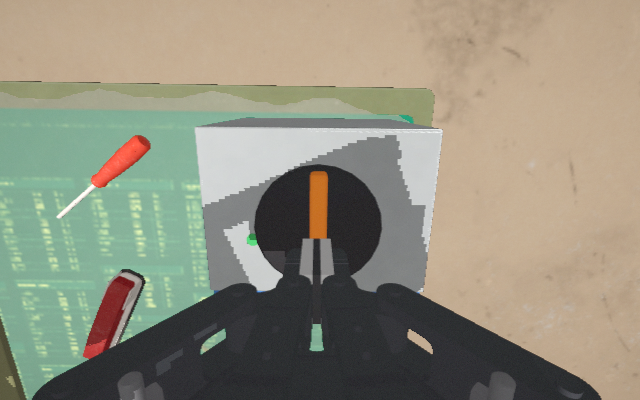

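Run:
```python
from h import *
c=camera("wrist");print(c["eye"],rot(c["attitude"])[:,2],c["camera_matrix"][0])
s=read_state();print(s["eef_pos"],s["force"])
for z in(.173,.184):
  print(z,[proj(c,p).round(1) for p in([.5265-.04,.2735,z],[.5265+.04,.2735,z],[.5265,.3135,z],[.527,.3105,z+.0125])])
print("tip",proj(c,s["eef_pos"]-[0,0,.008]),"tcp",proj(c,s["eef_pos"]))
print([proj(c,p).round(1) for p in ([.6065,.334,.16],[.446,.333,.16])])
```

```text
[0.5248 0.3458 0.3636] [ 0.0054 -0.2832 -0.959 ] [314.1663   0.     316.2297]
[0.5269 0.2735 0.196 ] [-0.2046  0.741   0.509 ]
0.173 [array([254.9, 220.4]), array([378.5, 222.2]), array([317.9, 159.9]), array([318.8, 168.8])]
0.184 [array([251.6, 226.7]), array([382. , 228.6]), array([318. , 163.2]), array([319. , 172.8])]
tip [317.6133 230.1495] tcp [317.685  235.4568]
[array([444.5, 126.3]), array([190.9, 123.8])]
```

The wrist view shows the pads shut over the rib's near half (around (317,240)), not gripping it. I'll check from the side before touching anything.

Run:
```python
from h import *
c=camera("scene");im=c["img"]
print(proj(c,[.5265,.2735,.184]),"tip",proj(c,[.527,.2735,.188]))
cv2.imwrite("pics/s2.png",cv2.resize(im[110:230,190:310,::-1],None,fx=5,fy=5,interpolation=cv2.INTER_CUBIC))
s=read_state();print(s["force"],s["eef_pos"],s["wrist_torque"])
```

```text
[241.0629 154.4931] tip [241.0944 153.1639]
[ 0.016  -0.0033  0.5683] [0.5269 0.2735 0.1958] [-0.014  -0.0134  0.0385]
```

View pics/s2.png

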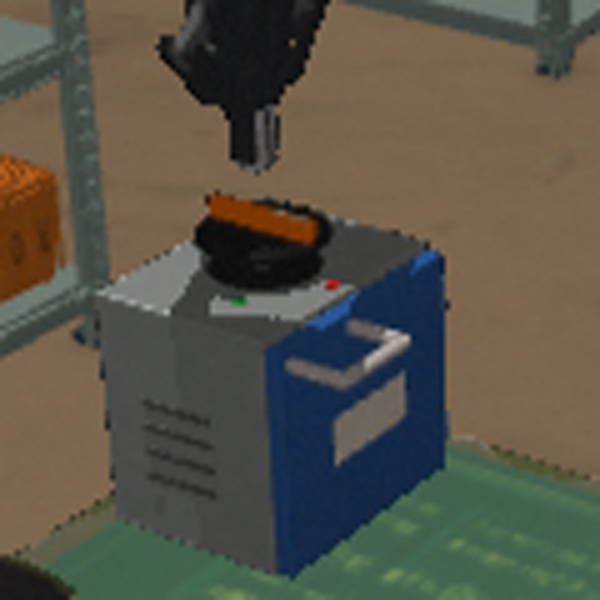

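The side view shows the fingertips in the air, at crop (255,168), about 20–30 px above the rib at (263,210). So they're higher than I computed. I'll probe down with the shut fingers on the rib to find the true tip height.

```bash
for i in 1 2 3 4; do python3 -m pendant '[{"dx":0,"dy":0,"dz":2,"roll":0},{"dx":0,"dy":0,"dz":0,"roll":0},{"dx":0,"dy":0,"dz":0,"roll":0}]' -1 | egrep "eef|force:" | head -2; done
```

```text
eef_pos: [0.5266, 0.2734, 0.1932]
force: [-1.0, -0.4, 0.7]
eef_pos: [0.5266, 0.2734, 0.1912]
force: [0.3, -1.0, 0.2]
eef_pos: [0.5267, 0.2734, 0.1893]
force: [-0.4, -0.6, -1.0]
eef_pos: [0.5267, 0.2734, 0.1873]
force: [-0.1, -0.0, 0.3]
```

```bash
for i in 1 2 3 4 5; do python3 -m pendant '[{"dx":0,"dy":0,"dz":2,"roll":0},{"dx":0,"dy":0,"dz":0,"roll":0}]' -1 | egrep "eef|force:" | head -2;  done
python3 - <<'E'
from h import *
c=camera("scene");im=c["img"]
cv2.imwrite("pics/s3.png",np.hstack([cv2.resize(im[110:190,200:280,::-1],None,fx=5,fy=5,interpolation=cv2.INTER_CUBIC),cv2.resize(camera("wrist")["img"][110:310,220:420,::-1],None,fx=2,fy=2)]))
E
```

```text
eef_pos: [0.5266, 0.2734, 0.1851]
force: [-0.1, 0.4, -0.2]
eef_pos: [0.5266, 0.2734, 0.183]
force: [0.4, 0.6, -0.9]
eef_pos: [0.5266, 0.2734, 0.1811]
force: [-0.1, -0.2, -0.9]
eef_pos: [0.5266, 0.2734, 0.1791]
force: [0.2, 0.2, -0.5]
eef_pos: [0.5266, 0.2734, 0.1771]
force: [0.1, -0.0, -0.9]
```

View pics/s3.png

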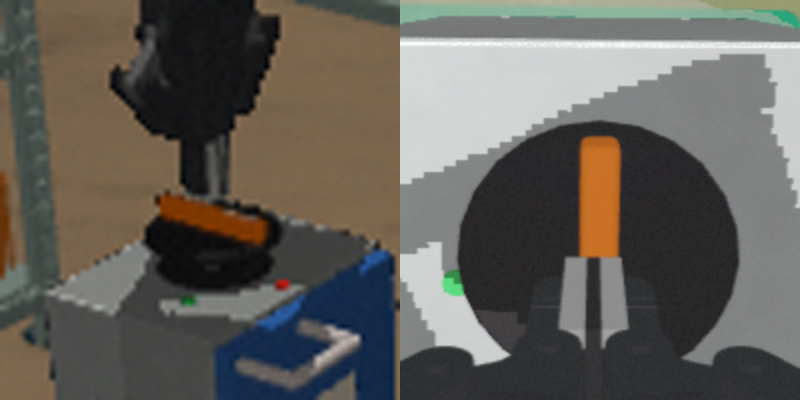

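```bash
python3 - <<'E'
from h import *
c=camera("wrist");s=read_state();p=s["eef_pos"];print(p,s["orientation"],s["force"])
for dz in(-.008,0,.01,.02,.03,.04):print(dz,proj(c,p+[0,.011,dz]),proj(c,p+[0,0,dz]))
for i in(-.011,.011):print(proj(c,p+[i,.011,.02]))
E
for i in 1 2 3 4; do python3 -m pendant '[{"dx":0,"dy":0,"dz":2,"roll":0},{"dx":0,"dy":0,"dz":0,"roll":0}]' -1 | egrep "eef|force:" | head -2;  done
```

```text
[0.5267 0.2734 0.1775] [ 0.7014  0.7127 -0.     -0.    ] [-0.083   0.19   -0.0501]
-0.008 [318.1866 212.9441] [317.863  230.2549]
0 [318.2676 217.6178] [317.9289 235.5819]
0.01 [318.3792 224.0592] [318.0195 242.9112]
0.02 [318.5043 231.2793] [318.1209 251.1094]
0.03 [318.6454 239.4283] [318.235  260.3407]
0.04 [318.806  248.6976] [318.3645 270.8134]
[296.72   230.9557]
[340.2756 231.6027]
eef_pos: [0.5266, 0.2734, 0.1752]
force: [-0.5, -0.1, -0.7]
eef_pos: [0.5266, 0.2734, 0.1731]
force: [-0.1, 0.4, -0.1]
eef_pos: [0.5266, 0.2733, 0.171]
force: [0.4, -0.7, 0.2]
eef_pos: [0.5268, 0.2735, 0.1699]
force: [-1.7, -0.9, 3.7]
```

Contact on the rib top comes at TCP z ≈ 0.170, so the shut fingertips are about 26 mm *behind* the reported TCP. I'll use that offset: lift, open, descend around the rib, pinch.

```bash
python3 -m pendant '[{"dx":0,"dy":0,"dz":-8,"roll":0},{"dx":0,"dy":0,"dz":-8,"roll":0},{"dx":0,"dy":0,"dz":0,"roll":0},{"dx":0,"dy":0,"dz":0,"roll":0},{"dx":0,"dy":0,"dz":0,"roll":0},{"dx":0,"dy":0,"dz":0,"roll":0}]' 0 | tail -4
python3 -m pendant '[{"dx":0,"dy":0,"dz":7,"roll":0},{"dx":0,"dy":0,"dz":7,"roll":0},{"dx":0,"dy":0,"dz":7,"roll":0},{"dx":0,"dy":0,"dz":6.5,"roll":0},{"dx":0,"dy":0,"dz":0,"roll":0}]'
python3 -m pendant '[{"dx":0,"dy":0,"dz":0,"roll":0},{"dx":0,"dy":0,"dz":0,"roll":0},{"dx":0,"dy":0,"dz":0,"roll":0},{"dx":0,"dy":0,"dz":0,"roll":0},{"dx":0,"dy":0,"dz":0,"roll":0},{"dx":0,"dy":0,"dz":0,"roll":0}]' -1
```

```text
orientation: [0.701, 0.713, -0.0, -0.0]
force: [-0.3, -0.1, -0.2]
gripper_width: 0.043
gripper_force: 0.0
t: 8.7
eef_pos: [0.5261, 0.2731, 0.156]
orientation: [0.701, 0.713, -0.001, -0.0]
force: [-1.6, -0.9, 2.7]
gripper_width: 0.0431
gripper_force: 1.7
t: 9.2
eef_pos: [0.5277, 0.2736, 0.1589]
orientation: [0.702, 0.713, 0.001, 0.001]
force: [3.7, 0.4, 2.3]
gripper_width: 0.0082
gripper_force: 62.9
```

Pinched (8–10 mm, 63 N). Now press down.

```bash
for i in 1 2 3; do python3 -m pendant '[{"dx":0,"dy":0,"dz":1.5,"roll":0},{"dx":0,"dy":0,"dz":1.5,"roll":0},{"dx":0,"dy":0,"dz":0,"roll":0}]' | egrep "eef|force:|width"; done
```

```text
eef_pos: [0.5277, 0.2736, 0.1557]
force: [4.4, -1.1, 4.6]
gripper_width: 0.0084
gripper_force: 63.2
eef_pos: [0.5277, 0.2736, 0.1529]
force: [4.7, -0.3, 5.9]
gripper_width: 0.0083
gripper_force: 63.4
eef_pos: [0.5278, 0.2736, 0.1503]
force: [3.7, -0.3, 6.7]
gripper_width: 0.0082
gripper_force: 63.5
```

```bash
python3 -m pendant '[{"dx":0,"dy":0,"dz":1.5,"roll":0},{"dx":0,"dy":0,"dz":0.5,"roll":0},{"dx":0,"dy":0,"dz":0,"roll":0}]' | egrep "eef|force:|width"
python3 -m pendant '[{"dx":0,"dy":0,"dz":0,"roll":0.08},{"dx":0,"dy":0,"dz":0,"roll":0.08},{"dx":0,"dy":0,"dz":0,"roll":0}]'
python3 -c "
from h import *
delta(.5265,.2735,.15,0.015-1.2);print(read_state()['wrist_torque'])"
```

```text
eef_pos: [0.5278, 0.2736, 0.1486]
force: [2.6, -0.4, 6.7]
gripper_width: 0.008
gripper_force: 63.6
t: 10.45
eef_pos: [0.528, 0.2736, 0.1489]
orientation: [0.757, 0.654, 0.001, 0.001]
force: [3.9, -1.1, 7.5]
gripper_width: 0.0081
gripper_force: 63.6
t 10.45 tcp [0.528  0.2736 0.1489] yang -0.1464 tilt [ 0.0011  0.0031 -1.    ] F [ 3.9031 -1.1364  7.4596] w 0.0081 gf 63.62243413925171
delta mm [-0.3673 -1.4774 -1.099 ] roll 1.0386289452550443
[-0.0942 -0.6659 -0.0367]
```

```bash
python3 -m pendant '[{"dx":0,"dy":0,"dz":0,"roll":0.1},{"dx":0,"dy":0,"dz":0,"roll":0.1},{"dx":0,"dy":0,"dz":0,"roll":0.1},{"dx":0,"dy":0,"dz":0,"roll":0.1},{"dx":0,"dy":0,"dz":0,"roll":0.1},{"dx":0,"dy":0,"dz":0,"roll":0.1},{"dx":0,"dy":0,"dz":0,"roll":0.1},{"dx":0,"dy":0,"dz":0,"roll":0.1}]'
python3 -m pendant '[{"dx":0,"dy":0,"dz":0,"roll":0.1},{"dx":0,"dy":0,"dz":0,"roll":0.06},{"dx":0,"dy":0,"dz":0,"roll":0.06},{"dx":0,"dy":0,"dz":0,"roll":0},{"dx":0,"dy":0,"dz":0,"roll":0}]'
python3 -c "
from h import *
delta(.5265,.2735,.15,0.015-1.2);print(read_state()['wrist_torque'])"
```

```text
t: 11.12
eef_pos: [0.5291, 0.2731, 0.1493]
orientation: [0.952, 0.306, 0.003, 0.001]
force: [6.6, -3.2, 7.0]
gripper_width: 0.0084
gripper_force: 63.6
t: 11.53
eef_pos: [0.5293, 0.2729, 0.1494]
orientation: [0.979, 0.202, 0.003, 0.001]
force: [7.2, -3.1, 8.7]
gripper_width: 0.0074
gripper_force: 63.6
t 11.53 tcp [0.5293 0.2729 0.1494] yang -1.164 tilt [ 0.0056  0.0029 -1.    ] F [ 7.1656 -3.0696  8.7483] w 0.0074 gf 63.59194993972778
delta mm [-2.3307 -1.6702 -0.6517] roll 0.020956980187784024
[-0.521  -1.1676 -0.05  ]
```

```bash
python3 -m pendant '[{"dx":0,"dy":0,"dz":0,"roll":0.04},{"dx":0,"dy":0,"dz":0,"roll":0.04},{"dx":0,"dy":0,"dz":0,"roll":0}]'
python3 - <<'E'
from h import *
delta(.5265,.2735,.15,0.015-1.2);print(read_state()['wrist_torque'])
c=camera("wrist");cv2.imwrite("pics/w4.png",c["img"][:,:,::-1])
E
```

```text
t: 11.78
eef_pos: [0.5293, 0.2728, 0.1493]
orientation: [0.987, 0.163, 0.003, 0.001]
force: [7.1, -3.2, 7.3]
gripper_width: 0.008
gripper_force: 64.0
t 11.78 tcp [0.5293 0.2728 0.1493] yang -1.2431 tilt [ 0.0058  0.0031 -1.    ] F [ 7.0752 -3.1659  7.293 ] w 0.008 gf 64.03307318687439
delta mm [-2.4485 -1.5774 -0.6789] roll -0.05811816412295223
[-0.5565 -1.1472  0.69  ]
```

View pics/w4.png

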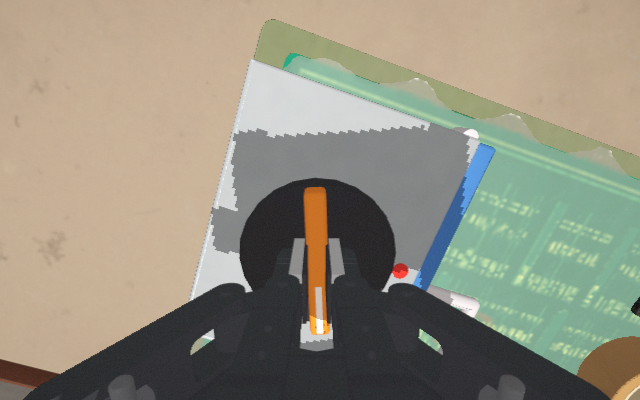

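The torque rose to 0.69 N m at the stop, and the rib's pointer end at (318,325) has left the red dot at (400,270). Now let go and lift.

```bash
python3 -m pendant '[{"dx":0,"dy":0,"dz":0,"roll":0},{"dx":0,"dy":0,"dz":0,"roll":0},{"dx":0,"dy":0,"dz":0,"roll":0},{"dx":0,"dy":0,"dz":0,"roll":0},{"dx":0,"dy":0,"dz":-10,"roll":0},{"dx":0,"dy":0,"dz":-25,"roll":0},{"dx":0,"dy":0,"dz":-30,"roll":0},{"dx":0,"dy":0,"dz":-20,"roll":0}]' 0
python3 - <<'E'
from h import *
# handle target
delta(.4845,.1645,.23,0.015)
c=camera("wrist");im=c["img"]
hsv=cv2.cvtColor(im,cv2.COLOR_RGB2HSV).astype(int);m=(hsv[...,0]>4)&(hsv[...,0]<20)&(hsv[...,1]>150)&(hsv[...,2]>110)
n,l,st,ce=cv2.connectedComponentsWithStats(m.astype(np.uint8))
k=1+np.argmax(st[1:,4]);v,u=np.nonzero(l==k)
for z in(.1965,.1855):
  P=np.array([pix2plane(c,a,b,z)[:2] for a,b in zip(u,v)]);w,V=np.linalg.eigh(np.cov(P.T));r=cv2.minAreaRect(P.astype(np.float32)*1000)
  print(z,P.mean(0),"dir",np.arctan2(V[1,1],V[0,1]),r)
cv2.imwrite("pics/w5.png",im[:,:,::-1])
E
```

```text
t: 12.5
eef_pos: [0.5255, 0.2733, 0.2332]
orientation: [0.987, 0.163, -0.001, 0.0]
force: [0.9, 0.8, 1.9]
gripper_width: 0.0424
gripper_force: 0.0
t 12.5 tcp [0.5255 0.2733 0.2332] yang -1.2435 tilt [-0.0029 -0.0004 -1.    ] F [0.9437 0.8337 1.8999] w 0.0424 gf 0.0
delta mm [-73.8508  89.8759   3.357 ] roll -1.2584856271957432
0.1965 [0.5339 0.2748] dir -2.7661920617067164 ((528.8843383789062, 272.90576171875), (73.78007507324219, 10.173312187194824), 21.51998519897461)
0.1855 [0.5307 0.2737] dir -2.766192061706717 ((525.39208984375, 271.6220703125), (77.76036834716797, 10.722140312194824), 21.52001190185547)
```

View pics/w5.png

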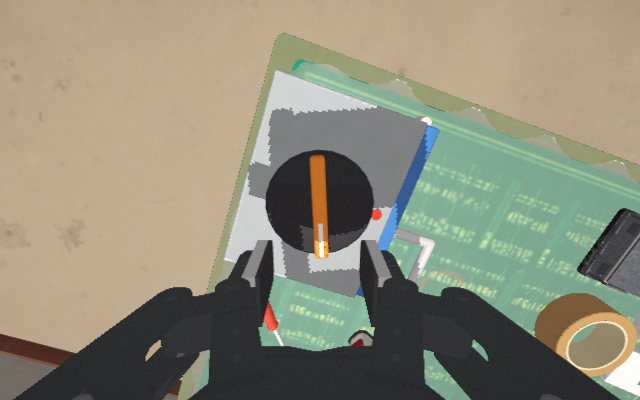

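Disc up (rib 73.8 mm long at z = 0.1965) and turned about 69° (1.2 rad), now pointing at the green dot side. Next: go above the handle with the jaws across the bar.

```bash
python3 -m pendant '[{"dx":0,"dy":0,"dz":0,"roll":0.1},{"dx":0,"dy":0,"dz":0,"roll":0.11},{"dx":0,"dy":0,"dz":0,"roll":0.1},{"dx":-10,"dy":27,"dz":0,"roll":0},{"dx":-11,"dy":27,"dz":0,"roll":0},{"dx":-11,"dy":27,"dz":0,"roll":0},{"dx":-10,"dy":26,"dz":0,"roll":0},{"dx":0,"dy":0,"dz":0,"roll":0}]' -0.4 | head -2
python3 - <<'E'
from h import *
c=camera("wrist");im=c["img"];cv2.imwrite("pics/w6.png",im[:,:,::-1])
for p in([.485,.165,.1505],[.457,.1645,.1505],[.513,.1655,.1505],[.485,.199,.155]):print(proj(c,p))
print([(np.array(b["xyz"]),b["confidence"]) for b in boxes_of("wrist","door_handle")[:2]])
delta(.485,.165,.1125,0.015-np.pi/2)
E
```

```text
t: 13.22
eef_pos: [0.4838, 0.1626, 0.2304]
[313.394  193.3396]
[313.6023 225.2512]
[313.1721 159.3504]
[271.0347 194.3255]
[(array([0.5214, 0.1959, 0.1511]), 0.88)]
t 13.32 tcp [0.4852 0.1651 0.2309] yang -1.5552 tilt [-0.003 -0.    -1.   ] F [0.1082 0.6324 0.9323] w 0.0256 gf 0.0
delta mm [  0.1158   0.1416 118.3814] roll 0.0005537293009327815
```

View pics/w6.png

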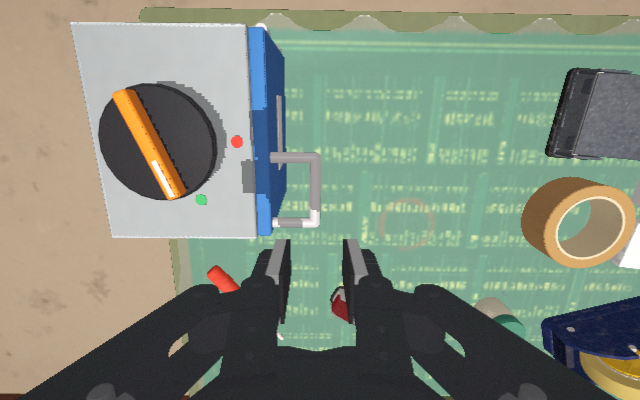

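The bar is at u ≈ 315, rows 157–225, matching the prediction (313, 159–225), and the pads straddle it. Descending.

```bash
python3 -m pendant '[{"dx":0,"dy":0,"dz":30,"roll":0},{"dx":0,"dy":0,"dz":30,"roll":0},{"dx":0,"dy":0,"dz":20,"roll":0},{"dx":0,"dy":0,"dz":15,"roll":0},{"dx":0,"dy":0,"dz":8,"roll":0},{"dx":0,"dy":0,"dz":5,"roll":0},{"dx":0,"dy":0,"dz":5,"roll":0},{"dx":0,"dy":0,"dz":0,"roll":0}]'
python3 -m pendant '[{"dx":0,"dy":0,"dz":2,"roll":0},{"dx":0,"dy":0,"dz":2,"roll":0},{"dx":0,"dy":0,"dz":0,"roll":0}]'
```

```text
t: 13.98
eef_pos: [0.4864, 0.1661, 0.1187]
orientation: [1.0, 0.009, -0.0, 0.0]
force: [0.0, 0.4, 0.1]
gripper_width: 0.0257
gripper_force: 0.0
t: 14.23
eef_pos: [0.4869, 0.1658, 0.1155]
orientation: [1.0, 0.008, 0.0, -0.0]
force: [0.2, -1.1, -0.5]
gripper_width: 0.0258
gripper_force: 0.0
```

```bash
python3 -m pendant '[{"dx":0,"dy":0,"dz":2,"roll":0},{"dx":0,"dy":0,"dz":2,"roll":0},{"dx":0,"dy":0,"dz":0,"roll":0}]' | egrep "eef|force"
python3 -m pendant '[{"dx":0,"dy":0,"dz":0,"roll":0},{"dx":0,"dy":0,"dz":0,"roll":0},{"dx":0,"dy":0,"dz":0,"roll":0},{"dx":0,"dy":0,"dz":0,"roll":0},{"dx":0,"dy":0,"dz":0,"roll":0}]' -1
python3 -c "
from h import *
s=read_state();print(s['wrist_torque'],s['gripper_width']);delta(.485,.165,.1125)"
```

```text
eef_pos: [0.4863, 0.1657, 0.1107]
force: [-0.1, 0.0, 0.1]
gripper_force: 0.0
t: 14.9
eef_pos: [0.4865, 0.1638, 0.1111]
orientation: [1.0, 0.008, -0.0, 0.002]
force: [-0.9, -7.1, 1.7]
gripper_width: 0.0061
gripper_force: 58.6
[-1.1775  0.1299 -0.0872] 0.00610777532040111
t 14.9 tcp [0.4865 0.1638 0.1111] yang -1.5541 tilt [-0.0007  0.0043 -1.    ] F [-0.8757 -7.0742  1.7202] w 0.0061 gf 58.60702693462372
delta mm [-1.4718 -1.2656 -1.3891] roll None
```

Gripped. The hinge sits at about (+120.6, −49.3) mm in the tool frame, so each −0.1 rad row needs dx 5.5, dy 11.8. A cautious start:

```bash
python3 -m pendant '[{"dx":2.6,"dy":6,"dz":0,"roll":-0.05},{"dx":2.6,"dy":6,"dz":0,"roll":-0.05},{"dx":2.6,"dy":6,"dz":0,"roll":-0.05},{"dx":2.6,"dy":6,"dz":0,"roll":-0.05},{"dx":0,"dy":0,"dz":0,"roll":0}]'
python3 -c "
from h import *
s=read_state();print(s['wrist_torque']);delta(.6062,.2151,.1125)"
```

```text
t: 15.32
eef_pos: [0.4983, 0.1408, 0.1111]
orientation: [0.994, 0.108, -0.002, 0.001]
force: [-5.1, -5.6, 3.8]
gripper_width: 0.0064
gripper_force: 59.0
[-0.9017  0.7295 -0.0791]
t 15.32 tcp [0.4983 0.1408 0.1111] yang -1.3534 tilt [-0.0039  0.0024 -1.    ] F [-5.0886 -5.6127  3.7747] w 0.0064 gf 59.0253871679306
delta mm [121.3514 -49.238   -2.0171] roll None
```

```bash
python3 -m pendant '[{"dx":5.5,"dy":11.8,"dz":0,"roll":-0.1},{"dx":5.5,"dy":11.8,"dz":0,"roll":-0.1},{"dx":5.5,"dy":11.8,"dz":0,"roll":-0.1},{"dx":5.5,"dy":11.8,"dz":0,"roll":-0.1},{"dx":5.5,"dy":11.8,"dz":0,"roll":-0.1},{"dx":0,"dy":0,"dz":0,"roll":0}]'
python3 -c "
from h import *
s=read_state();print(s['wrist_torque']);delta(.6062,.2151,.1125)"
```

```text
t: 15.82
eef_pos: [0.5477, 0.096, 0.1111]
orientation: [0.936, 0.352, -0.003, 0.003]
force: [-6.3, -11.7, 4.5]
gripper_width: 0.0064
gripper_force: 59.7
[-1.9495  0.8047 -0.0037]
t 15.82 tcp [0.5477 0.096  0.1111] yang -0.8515 tilt [-0.0073  0.0035 -1.    ] F [ -6.2916 -11.6954   4.5268] w 0.0064 gf 59.72942054271698
delta mm [122.4513 -51.1031  -2.4912] roll None
```

```bash
python3 -m pendant '[{"dx":5,"dy":11.8,"dz":0,"roll":-0.1},{"dx":5,"dy":11.8,"dz":0,"roll":-0.1},{"dx":5,"dy":11.8,"dz":0,"roll":-0.1},{"dx":5,"dy":11.8,"dz":0,"roll":-0.1},{"dx":5.5,"dy":11.8,"dz":0,"roll":-0.1},{"dx":0,"dy":0,"dz":0,"roll":0}]' | egrep "pos|force:"
python3 -m pendant '[{"dx":5.5,"dy":11.8,"dz":0,"roll":-0.1},{"dx":5.5,"dy":11.8,"dz":0,"roll":-0.1},{"dx":5.5,"dy":11.8,"dz":0,"roll":-0.1},{"dx":3.3,"dy":7,"dz":0,"roll":-0.06},{"dx":0,"dy":0,"dz":0,"roll":0},{"dx":0,"dy":0,"dz":0,"roll":0}]'
python3 -c "
from h import *
s=read_state();print(s['wrist_torque']);delta(.6062,.2151,.1125,.015)"
```

```text
eef_pos: [0.6113, 0.0812, 0.1112]
force: [0.1, -11.3, 1.3]
gripper_force: 59.6
t: 16.82
eef_pos: [0.6572, 0.0906, 0.1112]
orientation: [0.705, 0.709, -0.001, 0.004]
force: [5.1, -12.7, -2.7]
gripper_width: 0.0064
gripper_force: 59.3
[-2.0026 -0.9285 -0.0489]
t 16.82 tcp [0.6572 0.0906 0.1112] yang 0.0057 tilt [-0.0075  0.0044 -1.    ] F [  5.0928 -12.7017  -2.6616] w 0.0064 gf 59.29031431674957
delta mm [124.754  -50.2629  -2.4293] roll -0.009313919209892987
```

```bash
python3 -m pendant '[{"dx":0,"dy":0,"dz":0,"roll":0},{"dx":0,"dy":0,"dz":0,"roll":0},{"dx":0,"dy":0,"dz":0,"roll":0},{"dx":0,"dy":0,"dz":0,"roll":0},{"dx":0,"dy":0,"dz":0,"roll":0}]' -0.4
python3 -m pendant '[{"dx":0,"dy":0,"dz":-10,"roll":0},{"dx":0,"dy":0,"dz":-20,"roll":0},{"dx":0,"dy":0,"dz":-30,"roll":0},{"dx":0,"dy":0,"dz":-30,"roll":0},{"dx":0,"dy":0,"dz":-30,"roll":0},{"dx":0,"dy":0,"dz":-30,"roll":0},{"dx":0,"dy":0,"dz":0,"roll":0}]'
python3 - <<'E'
from h import *
c=camera("wrist");im=c["img"]
hsv=cv2.cvtColor(im,cv2.COLOR_RGB2HSV).astype(int)
m=(hsv[...,0]>104)&(hsv[...,0]<125)&(hsv[...,1]>150)&(hsv[...,2]>70);m[280:]=0
v,u=np.nonzero(m);print(len(u), (u.min(),u.max(),v.min(),v.max()) if len(u) else 0)
for n in("top","scene"):
    c=camera(n);cv2.imwrite(f"pics/{n}_e.png",c["img"][:,:,::-1])
    for k in("door_handle","disc_top","hole_punch","white_carton","red_label_carton","brown_carton","tape_roll"): print(n,k,[(np.array(b["xyz"]),round(b["confidence"],2)) for b in boxes_of(n,k)[:1]])
c=camera("top");im=c["img"];hsv=cv2.cvtColor(im,cv2.COLOR_RGB2HSV).astype(int)
m=(hsv[...,0]>100)&(hsv[...,0]<130)&(hsv[...,1]>120);m[:,:200]=0;m[:,290:]=0;m[:150]=0;m[250:]=0
v,u=np.nonzero(m);P=np.array([pix2plane(c,a,b,.15)[:2] for a,b in zip(u,v)]);print(len(P),P.min(0),P.max(0),cv2.minAreaRect(P.astype(np.float32)))
delta(.6,.1,.3)
E
```

```text
t: 17.23
eef_pos: [0.6546, 0.0954, 0.1111]
orientation: [0.705, 0.709, 0.0, -0.0]
force: [0.8, 0.3, 0.1]
gripper_width: 0.0257
gripper_force: 0.0
t: 17.82
eef_pos: [0.658, 0.0955, 0.2713]
orientation: [0.705, 0.709, 0.005, 0.005]
force: [0.5, -0.0, 2.0]
gripper_width: 0.0257
gripper_force: 0.0
3574 (np.int64(257), np.int64(286), np.int64(50), np.int64(226))
top door_handle []
top disc_top [(array([0.5291, 0.2666, 0.1853]), 0.74)]
top hole_punch [(array([ 0.5386, -0.1674,  0.0567]), 0.56)]
top white_carton [(array([ 0.3839, -0.2892,  0.0296]), 0.71)]
top red_label_carton [(array([ 0.4577, -0.2967,  0.0268]), 0.94)]
top brown_carton [(array([ 0.552 , -0.2955,  0.0355]), 0.65)]
top tape_roll [(array([ 0.4162, -0.1699,  0.044 ]), 0.79)]
scene door_handle [(array([ 0.4524, -0.304 ,  0.0257]), 0.72)]
scene disc_top [(array([0.5198, 0.2662, 0.1834]), 0.75)]
scene hole_punch [(array([ 0.5282, -0.1738,  0.0565]), 0.8)]
scene white_carton [(array([ 0.3733, -0.3072,  0.0331]), 0.64)]
scene red_label_carton [(array([ 0.4512, -0.304 ,  0.0253]), 0.6)]
scene brown_carton [(array([ 0.5292, -0.3039,  0.0391]), 0.88)]
scene tape_roll []Traceback (most recent call last):
  File "<stdin>", line 11, in <module>
    return umr_minimum(a, axis, None, out, keepdims, initial, where)
ValueError: zero-size array to reduction operation minimum which has no identity
```

Run:
```python
from h import *
c=camera("wrist");im=c["img"];hsv=cv2.cvtColor(im,cv2.COLOR_RGB2HSV).astype(int)
m=(hsv[...,0]>104)&(hsv[...,0]<125)&(hsv[...,1]>150)&(hsv[...,2]>70);m[280:]=0
n,l,st,_=cv2.connectedComponentsWithStats(m.astype(np.uint8));m=l==1+np.argmax(st[1:,4])
for side in(0,-1):
    q=[(np.nonzero(m[r])[0][side],r) for r in range(70,221,5) if m[r].any()]
    for z in(.153,):
        P=np.array([pix2plane(c,a,b,z)[:2] for a,b in q]);k=np.polyfit(P[:,1],P[:,0],1)
        print(side,"edge x=",k,"angle from -y deg",np.degrees(np.arctan(k[0])),P[0],P[-1],"rms",np.std(P[:,0]-np.polyval(k,P[:,1])))
delta(.6,.1,.3)
```

```text
0 edge x= [-0.0044  0.6091] angle from -y deg -0.253967926726528 [0.6082 0.1942] [0.609  0.0637] rms 0.0002547794291566509
-1 edge x= [0.0551 0.6205] angle from -y deg 3.155427450861586 [0.6302 0.1943] [0.6192 0.0638] rms 0.0034256784722453797
t 18.77 tcp [0.6547 0.095  0.2611] yang 0.006 tilt [-0.      0.0001 -1.    ] F [0.6901 0.1792 0.5325] w 0.0256 gf 0.0
delta mm [  5.3711 -54.7142 -38.8954] roll None
```

The door stands at about 90°, the disc is up and released, the bystanders haven't moved and the gripper is clear. Handing in.

```bash
python3 -c "
from station import *
print(close_job())"
```

```text
the job is handed in; nothing more can be done
None
```

The disc was pressed, turned about 1.2 rad to its stop and sprang back up; the blue door then swung open to about 90° by its handle and stands open, the other things measured unmoved, and the job was handed in at about 19 s.

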